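# Get the calibration weight out from behind the reagent bottles

## Robot

A 7-joint arm with a two-finger parallel gripper is mounted at the origin on the work surface. World frame = base frame: x ahead of the robot, y to its left, z up, the work surface at z = 0. Lengths are in m, angles in rad, forces in N, time in s.
With the tool pointing down it reaches from about 0.425 to 0.875 m from the base axis. Payload 4.7 kg.
Tool frame: the origin (TCP) lies midway between the tips of the shut fingers; the grasp point (between the pads) lies 19 mm behind it; z points along the fingers, y is the line along which they close (so a half turn about z gives the same grasp; the last joint's range is limited). The gripper opens to 87 mm and grips with 3 to 60 N. Pads are 19 mm wide; open, the fingers measure 117 mm over their backs; the gripper's body (75 mm by 190 mm) begins 51 mm behind the grasp point.
Start: joints at [1.309, 0.321, -0.07, 1.45, 0.023, 1.371, -0.057], TCP at [0.177, -0.625, 0.223] pointing down, gripper open.
Joint ranges: [-2.86, 2.86], [-0.3, 2.09], [-1.38, 1.24], [0.06, 2.45], [-1.56, 4.7], [0.09, 2.05], [-2.69, 2.69]. Speed limits (rad/s): [2.57, 2.57, 3.14, 3.14, 3.14, 3.14, 3.14].

## Interface

Orientations are given as a unit quaternion [x, y, z, w].
In Python, from bench import get_obs, get_image, get_calibration, close_job gives the robot as it stands. The module is installed in compiled form; this text tells all that it offers.
- The arm moves only by the shell command python3 -m handwheel 'ROWS'. ROWS is rows parted by semicolons, their numbers by spaces, 1 to 10 of them, each of 5 numbers: dx, dy, dz in m, then a turn about the tool's z in rad, then the opening from 0.0 (shut) to 1.0 (fully open); each row shifts and turns the commanded pose from where the row before left it, along the tool's axes as they then stand; what a row does not reach is not made up. A row lasts 1/8 s, in which the tool goes at most 0.0625 m and 0.188 rad, less where a joint would pass 70% of its speed; a pose out of reach is approached as far as the arm can. The fingers move at their own pace and stop on an object; the grip force is fixed at half the most. Time passes only in rows, so rows that do not move let the fingers close. It prints the time, the measured TCP pose, the force, the opening and the grip force at its end.
- get_obs(): the state, without advancing time (a new reading comes with each control period).
- get_image(name): name is "scene" or "side" or "wrist"; returns the picture (400x640x3 uint8, red, green, blue); there is no depth.
- get_calibration(name): a dict with "camera_matrix" (3x3 intrinsics, pixels), "k1" (the pictures are not rectified: a ray, as slopes to the right and down, at radius r is drawn at 1 + k1 r^2 times it, then the intrinsics apply), "extrinsics" (4x4, takes a point from world to camera coordinates). Camera axes: x right, y down, z forward; pixel columns grow to the right and rows downward; lengths in m; the calibration is good to about 2 mm. A picture is of the moment at which its call begins: read the wrist's pose just before it. get_calibration takes no time and is no camera call; for the wrist camera it gives the pose at the moment of the call.
- close_job(): hands the job in; it is judged then, once.
The state is a dict: "t": time; "joint_positions": joint angles; "joint_velocities": joint speeds; "tau": joint torques, N m; "position": TCP position; "orientation": TCP orientation; "ft_force": force on the tool from outside, world axes, zero at the start; "torque": the same for the moment, N m; "opening": opening from 0.0 (shut) to 1.0 (fully open); "gripper_force": force on a finger pad.
Only numpy, scipy, OpenCV 4.12 (cv2) and the standard library are available. Lean on these libraries where they do the work, as an engineer would, in place of code of your own. Each camera call takes 0.05 s, during which the arm holds its last target. There are 200 camera calls.

## Task

Move the three bottles that hem in the steel calibration weight from their grey rack onto the empty white spill tray and, while all three wait there, fetch the weight and stand it in the middle of the balance pan. Then put every bottle back upright on the very spot of the rack that it came from. Set things down rather than dropping them, knock nothing over, and leave the glass flask and beaker where they are.

Things in the scene. Friction and masses are not known exactly. Their poses are not given: they have to be found in the camera images.
- amber_bottle: Loose round brown glass bottle, 50 mm in diameter, 125 mm tall. Body to 72 mm, shoulder to 87 mm, neck of 28 mm diameter from 87 to 101 mm, black screw cap of 34 mm diameter from 101 mm to the top. About 0.2 kg. Origin: centre of its underside, z up. Starts on one of the rack's three bottle spots.
- wide_jar: Loose straight white plastic jar with a broad cap, 105 mm tall: body 52 mm in diameter to 81 mm, cap 54 mm in diameter from there to the top. About 0.2 kg. Origin: centre of its underside, z up. Starts on one of the rack's three bottle spots.
- square_bottle: Loose square white plastic bottle, 48 x 48 mm, 116 mm tall. Body to 74 mm, shoulder to 82 mm, neck of 28 mm diameter from 82 to 92 mm, white screw cap of 32 mm diameter from 92 mm to the top. About 0.18 kg. Origin: centre of its underside, z up. Starts on one of the rack's three bottle spots.
- weight: Loose stainless calibration weight, about 0.3 kg: cylinder 36 mm in diameter and 34 mm tall, with a neck and a knob of 20 mm diameter above it, 48 mm tall in all. Origin: centre of its underside, z up. Starts on the rack between the three bottles, at x +26, y 0 mm of the rack, its axis 56 mm from that of each.
- rack: Fixed low grey bottle rack, 170 (x) by 190 (y) mm: floor 6 mm above the bench, rim 4 mm thick, 12 mm high. Round dark 60 mm marks: the bottle spots, at x -30, y 0 (front), x +26, y +56 (left) and x +26, y -56 (right) mm of the rack; which bottle has which varies. A 42 mm mark: the weight's start. Origin: centre of underside; x points from the front spot to the weight, within 0.35 rad of world x.
- tray: Fixed empty white spill tray, 210 x 210 mm, with a rim 4 mm thick and 14 mm high; its inner floor is 4 mm above the bench. There is room for the three bottles in a triangle about 100 mm apart. Origin: centre of its underside.
- balance: Fixed white bench balance, 200 x 190 mm, with a round steel pan 110 mm in diameter whose top is flat, rigid and 45 mm above the bench. Origin: on the bench right under the pan's centre. The housing reaches 112 mm to -x (display) and 88 mm to +x of it.
- flask: Loose conical glass flask, 72 mm wide at the foot, 96 mm tall; not to be disturbed. Origin: centre of its underside.
- beaker: Loose empty glass beaker, 60 mm in diameter, 75 mm tall; not to be disturbed. Origin: centre of its underside.
There are look-alikes about, which are no part of the job. Of the things that look like the weight, the largest one is meant. What is shaped like the amber_bottle but purple is not meant.

How it is judged:
By the outcome, as a careful person would: the job done as asked, in the order asked, and still so for the second after the job is handed in, with the robot touching nothing.
It also fails if it takes over 152 s, if anything falls off the work surface, if the arm or the gripper's body presses on something with over 40 N, if the wrist force passes 120 N, or if a joint passes its speed limit or range.

## Working session

There is one attempt and no reset: what is moved stays moved. The work goes in short steps, Python scripts to look and compute and a shell command to move; the robot and the scene stay as the last step left them, time stands still between calls to the robot, and variables do not carry over. Pictures are saved under pics/ and viewed, at most 14 in all, crops included, and the job is handed in when it is done.

```bash
mkdir -p pics; python3 - <<'E'
from bench import *
import cv2
o=get_obs(); print(o)
for n in("scene","side"):
    im=get_image(n); cv2.imwrite(f"pics/{n}0.png",im[:,:,::-1])
    c=get_calibration(n); print(n,c)
print(get_calibration("wrist"))
E
```

```text
{'t': 0.0, 'joint_positions': array([ 1.30909046,  0.32182445, -0.07010843,  1.45167782,  0.02260679,
        1.37079332, -0.05687845]), 'joint_velocities': array([-4.92863540e-04, -2.10640139e-03, -9.11180290e-05,  1.18096534e-04,
        4.19876168e-05,  6.13776479e-05,  6.57913322e-05]), 'tau': array([-3.08749259e-04, -4.91285169e+01, -4.04254971e-01, -3.12527347e+01,
       -6.40660571e-02,  4.36868286e-02,  1.90952210e-04]), 'position': array([ 0.1768221 , -0.62491011,  0.22145934]), 'orientation': array([ 9.90500770e-01,  1.37503847e-01, -1.79818737e-04, -9.40670663e-04]), 'ft_force': array([-0.0853565 ,  0.28693756, -0.55891076]), 'torque': array([-0.03243303, -0.03407974, -0.05016136]), 'gripper_force': 0.0, 'opening': 0.9966726795877409}
scene {'camera_matrix': array([[491.04329468,   0.        , 311.81436073],
       [  0.        , 491.04329468, 188.31909724],
       [  0.        ,   0.        ,   1.        ]]), 'k1': -0.07248220281195765, 'extrinsics': array([[ 0.75583681,  0.65449272, -0.01870845, -0.4080542 ],
       [ 0.4129713 , -0.49870085, -0.76207097, -0.17501968],

[... 352 characters left out ...]
-0.76671874, -0.64166448,  0.02022548,  0.41827891],
       [-0.47400193,  0.54457055, -0.69192853,  0.27335033],
       [ 0.43297176, -0.54010149, -0.72168265,  1.04299611],
       [ 0.        ,  0.        ,  0.        ,  1.        ]])}
{'camera_matrix': array([[356.23848753,   0.        , 320.8127171 ],
       [  0.        , 356.23848753, 201.5931325 ],
       [  0.        ,   0.        ,   1.        ]]), 'k1': -0.0034704379533169634, 'extrinsics': array([[ 0.27097631, -0.96258326, -0.00230504, -0.64897871],
       [-0.92627163, -0.26140428,  0.27145657, -0.03103634],
       [-0.2619021 , -0.07142321, -0.96244793,  0.39056428],
       [ 0.        ,  0.        ,  0.        ,  1.        ]])}
```

View pics/scene0.png

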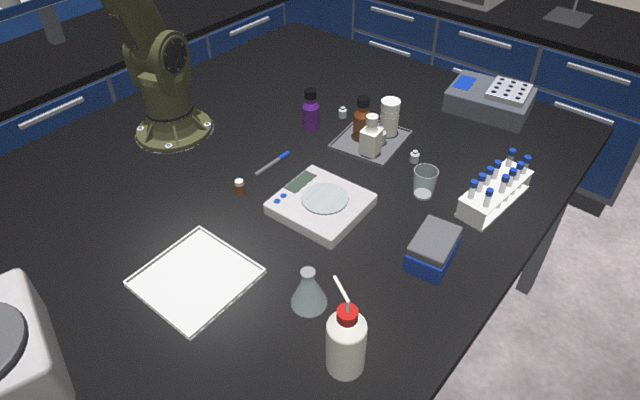

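View pics/side0.png

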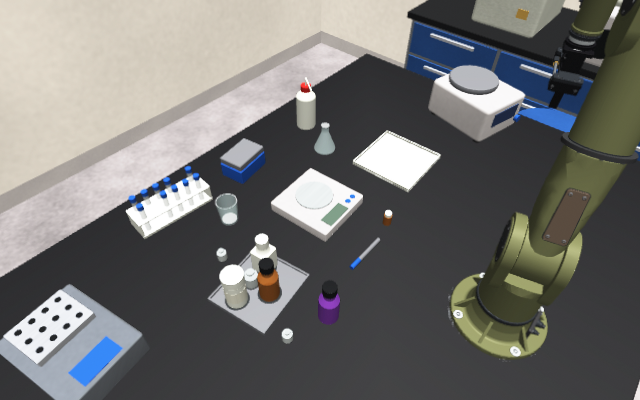

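The scene view shows the rack at (370,138) with amber (362,118), jar (390,117) and square (372,138). It also shows the tray at (195,278), pan (325,198), flask (308,292), beaker (425,182) and the purple decoy (311,110). In the side view the weight is at (250,277), between jar (233,285), amber (267,282) and square (263,252).

```bash
cat > h.py <<'E'
import numpy as np, cv2
from bench import *
def ray(n,px,c=None):
    c=c or get_calibration(n); K=c["camera_matrix"]
    p=cv2.undistortPoints(np.array([[px]],float),K,np.array([c["k1"],0,0,0,0.]))[0,0]
    R=c["extrinsics"][:3,:3]; t=c["extrinsics"][:3,3]
    return -R.T@t, R.T@np.array([p[0],p[1],1])
def atz(n,px,z,c=None):
    o,d=ray(n,px,c); return o+d*(z-o[2])/d[2]
def tri(*views):  # (name,px[,calib])
    A=np.zeros((3,3));b=np.zeros(3); L=[]
    for v in views:
        o,d=ray(v[0],v[1],v[2] if len(v)>2 else None); d=d/np.linalg.norm(d); P=np.eye(3)-np.outer(d,d); A+=P;b+=P@o; L.append((P,o))
    x=np.linalg.solve(A,b); return x, max(np.linalg.norm(P@(x-o)) for P,o in L)
def proj(n,X,c=None):
    c=c or get_calibration(n); E=c["extrinsics"]
    return cv2.projectPoints(np.atleast_2d(np.array(X,float)),cv2.Rodrigues(E[:3,:3])[0],E[:3,3],c["camera_matrix"],np.array([c["k1"],0,0,0,0.]))[0][:,0]
E
python3 - <<'E'
from h import *
np.set_printoptions(precision=4,suppress=True)
for k,a,b in [("amber cap",(363,99),(266,264)),("jar",(390,100),(232,270)),("sq",(372,117),(262,238)),("purple",(310,92),(330,287)),("pan",(325,198),(314,195)),("tray",(195,279),(398,160)),("beaker bottom",(424,194),(229,219)),("flask top",(307,270),(325,126))]:
    print(k,*tri(("scene",a),("side",b)))
s=cv2.imread("pics/scene0.png");d=cv2.imread("pics/side0.png")
a=cv2.resize(s[80:170,320:420],None,fx=4,fy=4,interpolation=3); b=cv2.resize(d[225:335,205:312],None,fx=3.74,fy=3.74,interpolation=3)[:400]
f=np.zeros((412,800,3),np.uint8); f[:360,:400]=a; f[:b.shape[0],400:400+b.shape[1]]=b[:412,:400]
cv2.imwrite("pics/crop1.png",f)
E
```

```text
amber cap [0.4531 0.3141 0.1252] 0.00015751293476438453
jar [0.504  0.3709 0.1157] 0.0012232197472255059
sq [0.5185 0.2638 0.1188] 0.0002484444740718238
purple [0.3078 0.2628 0.1174] 0.0005568291510790372
pan [0.5691 0.0128 0.0409] 0.000846845529944211
tray [ 0.4922 -0.3213  0.0007] 0.003391462538054413
beaker bottom [ 0.7173  0.2154 -0.0007] 0.0015164340500085575
flask top [ 0.7117 -0.2089  0.0945] 0.0003225897634997077
```

View pics/crop1.png

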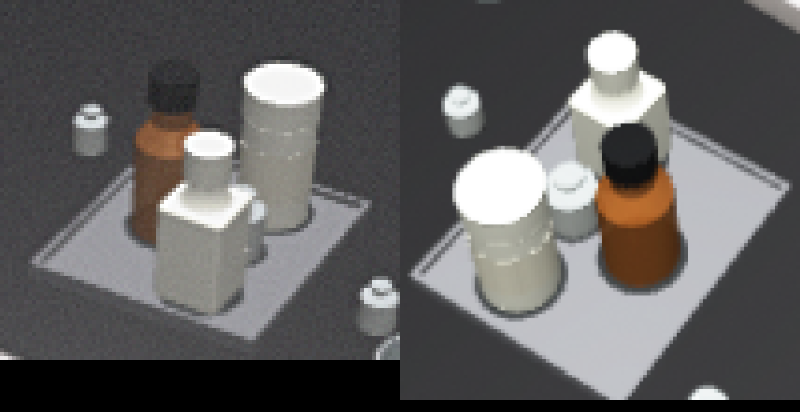

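```bash
python3 - <<'E'
from h import *
from scipy.optimize import least_squares
np.set_printoptions(precision=4,suppress=True)
S=lambda u,v:((u+.5)/4-.5+320,(v+.5)/4-.5+80)
D=lambda u,v:((u-400+.5)/3.74-.5+205,(v+.5)/3.74-.5+225)
amb=tri(("scene",S(175,71)),("side",D(629,139)));jar=tri(("scene",S(283,83)),("side",D(501,186)));sq=tri(("scene",S(210,145)),("side",D(611,51)))
print(amb,jar,sq)
print("weight side knob z.054",atz("side",D(573,176),.052))
cs=[S(32,263),S(371,205),S(255,338)];cd=[D(412,272),D(615,401),D(789,185)]
for p in cs: print("s",atz("scene",p,.012))
for p in cd: print("d",atz("side",p,.012))
# rack corners local: guess assignment by nearest
L=np.array([[a*.085,b*.095] for a in(-1,1) for b in(-1,1)])
Sp=dict(amb=(-.03,0),jar=(.026,.056),sq=(.026,-.056))
def W(p,l):
    c,s=np.cos(p[2]),np.sin(p[2]); return np.array([p[0]+c*l[0]-s*l[1],p[1]+s*l[0]+c*l[1]])
pts=[atz("scene",p,.012)[:2] for p in cs]+[atz("side",p,.012)[:2] for p in cd]
def res(p,sp=True):
    r=[]
    for q in pts:
        d=np.array([W(p,l)-q for l in L]); r+=list(d[np.argmin((d**2).sum(1))])
    if sp:
        for k,v in dict(amb=amb,jar=jar,sq=sq).items(): r+=list(W(p,Sp[k])-v[0][:2])
    return np.array(r)
for sp in(True,False):
    f=least_squares(lambda p:res(p,sp),[.49,.316,.1]); print(f.x,(f.fun*1000).round(1))
    for k in Sp: print(k,W(f.x,Sp[k]))
    print("weight",W(f.x,(.026,0)))
q=[atz("scene",S(*p),.006) for p in((158,299),(212,311),(243,290))]; print(q)
for a,b in((0,1),(1,2)): d=q[b]-q[a]; print(np.degrees(np.arctan2(d[1],d[0])),np.linalg.norm(d))
# tray
s=cv2.imread("pics/scene0.png");d=cv2.imread("pics/side0.png")
a=cv2.resize(s[150:340,110:390],None,fx=2.85,fy=2.85,interpolation=3);b=cv2.resize(d[120:250,260:450],None,fx=2,fy=2)
cv2.imwrite("pics/crop2.png",a)
E
```

```text
(array([0.4545, 0.3129, 0.1312]), np.float64(0.00013019837434186763)) (array([0.5002, 0.3776, 0.1098]), np.float64(0.00028938476466206)) (array([0.5177, 0.2664, 0.1208]), np.float64(0.0004888984730280705))
weight side knob z.054 [0.5061 0.3208 0.052 ]
s [0.4149 0.211  0.012 ]
s [0.5562 0.4201 0.012 ]
s [0.5809 0.2385 0.012 ]
d [0.5536 0.4232 0.012 ]
d [0.3899 0.4013 0.012 ]
d [0.4127 0.214  0.012 ]
[0.4843 0.318  0.1379] [-1.8  1.2 -0.7  3.7  0.6 -2.9  1.8  0.6 -2.8 -0.9  0.5 -1.8  0.1  1.
  2.2 -0.6  0.  -0.3]
amb [0.4546 0.3139]
jar [0.5024 0.377 ]
sq [0.5178 0.2661]
weight [0.5101 0.3216]
[0.4847 0.318  0.136 ] [-1.6  1.3 -0.1  3.6  0.9 -3.1  2.4  0.4 -2.2 -0.7  0.7 -1.6]
amb [0.455  0.3139]
jar [0.5029 0.377 ]
sq [0.5181 0.266 ]
weight [0.5105 0.3215]
[array([0.5019, 0.2393, 0.006 ]), array([0.5378, 0.2514, 0.006 ]), array([0.5402, 0.2842, 0.006 ])]
18.66773050662405 0.03793195208754726
85.86974861197525 0.0329053832254613
```

View pics/crop2.png

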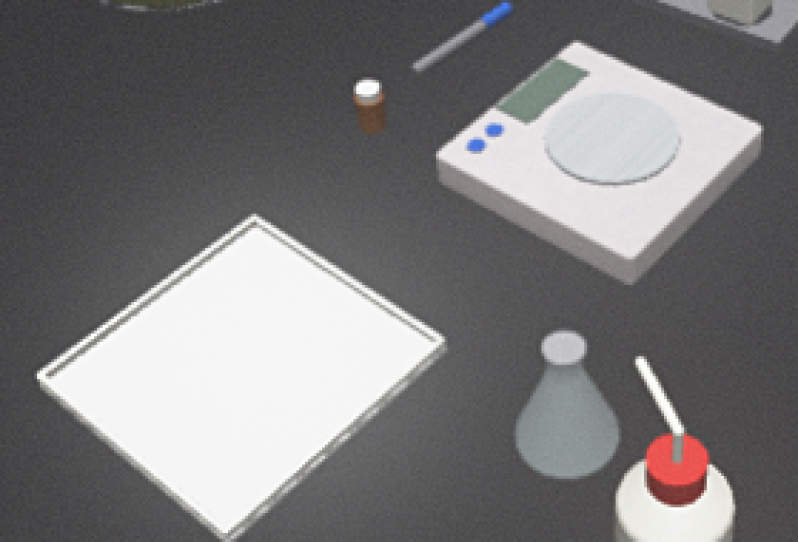

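The crop shows the tray corners at (255,216), (443,342), (228,538) and (40,376), and the pan centred at (612,138). Amber is on the front spot, the jar on the left, the square bottle on the right.

```bash
cat >> h.py <<'E'
from scipy.spatial.transform import Rotation as R_
np.set_printoptions(precision=4,suppress=True)
def go(*targets):
    o=get_obs(); p=o["position"]; R=R_.from_quat(o["orientation"]).as_matrix()
    print("t",round(o["t"],2),"pos",p,"yaw",round(np.arctan2(R[1,0],R[0,0]),4),"open",round(o["opening"],3),"F",o["ft_force"],"grip",o["gripper_force"])
    for T in targets:
        d=R.T@(np.array(T,float)-p); print(" ->",np.array(T),"tool delta",d,"rows>=",int(np.ceil(np.linalg.norm(d)/.0625))); p=np.array(T,float)
E
python3 - <<'E'
from h import *
T=lambda u,v:((u+.5)/2.85-.5+110,(v+.5)/2.85-.5+150)
c=[atz("scene",T(*p),.014) for p in((255,216),(443,342),(228,538),(40,376))]
print(np.array(c),np.mean(c,0))
print("pan",atz("scene",T(612,138),.045), atz("side",(314,195),.045))
w=get_calibration("wrist"); E=w["extrinsics"]; o=get_obs(); R=R_.from_quat(o["orientation"]).as_matrix()
print("cam in tool",R.T@(-E[:3,:3].T@E[:3,3]-o["position"]),"axis",R.T@E[2,:3])
go((.40,.30,.34))
E
```

```text
[[ 0.39   -0.2193  0.014 ]
 [ 0.5981 -0.2144  0.014 ]
 [ 0.6082 -0.4208  0.014 ]
 [ 0.3986 -0.4261  0.014 ]] [ 0.4987 -0.3202  0.014 ]
pan [0.5719 0.0087 0.045 ] [0.5658 0.0154 0.045 ]
cam in tool [ 0.0753  0.0002 -0.1613] axis [-0.2714 -0.001   0.9625]
t 0.1 pos [ 0.1768 -0.625   0.2216] yaw 0.2758 open 1.001 F [0.0848 0.4694 0.1528] grip 0.0
 -> [0.4  0.3  0.34] tool delta [ 0.4666 -0.8294 -0.1171] rows>= 16
```

```bash
A="";python3 -m handwheel '0.033 -0.0312 -0.005 0 1; 0.033 -0.0312 -0.005 0 1; 0.033 -0.0312 -0.005 0 1; 0.033 -0.0312 -0.005 0 1; 0.033 -0.0312 -0.005 0 1; 0.033 -0.0312 -0.005 0 1; 0.033 -0.0312 -0.005 0 1; 0.033 -0.0312 -0.005 0 1' && python3 -m handwheel '0.033 -0.0312 -0.005 0 1; 0.033 -0.0312 -0.005 0 1; 0.033 -0.0312 -0.005 0 1; 0.033 -0.0312 -0.005 0 1; 0.033 -0.0312 -0.005 0 1; 0.033 -0.0312 -0.005 0 1; 0.033 -0.0312 -0.005 0 1; 0.033 -0.0312 -0.005 0 1; 0 0 0 0 1; 0 0 0 0 1'
python3 - <<'E'
from h import *
import pickle
c=get_calibration("wrist"); im=get_image("wrist"); pickle.dump(c,open("w1.pkl","wb"))
cv2.imwrite("pics/w1.png",im[:,:,::-1])
go((.51,.32,.34))
E
```

```text
t: 1.1
position: [0.3634, -0.3119, 0.2624]
orientation: [0.991, 0.137, -0.0, -0.0]
ft_force: [0.5, -0.3, -0.6]
opening: 1.001
gripper_force: 0.0
t: 2.35
position: [0.5487, -0.0021, 0.3019]
orientation: [0.991, 0.137, -0.001, 0.0]
ft_force: [0.4, 0.2, -0.0]
opening: 1.001
gripper_force: 0.0
t 2.4 pos [ 0.5486 -0.0028  0.302 ] yaw 0.274 open 1.002 F [-0.558  -0.4961 -0.2082] grip 0.0
 -> [0.51 0.32 0.34] tool delta [ 0.0502 -0.3212 -0.0383] rows>= 6
```

View pics/w1.png

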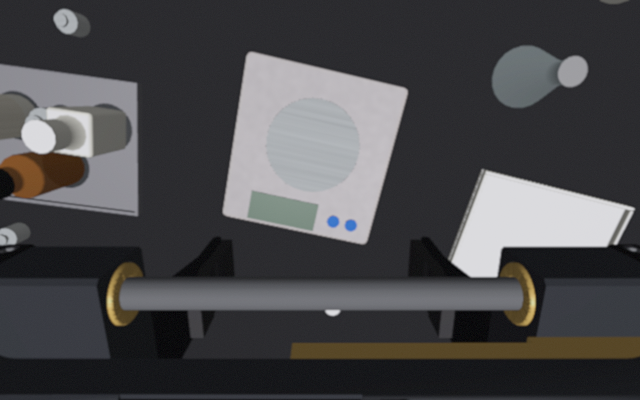

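Wrist view: the pan's centre is at (312,144), the square cap at (40,135), and the flask rim at (572,71). The view lies ahead of the TCP, so I stop short of the rack.

```bash
python3 -m handwheel '-0.0055 -0.054 -0.005 0 1; -0.0055 -0.054 -0.005 0 1; -0.0055 -0.054 -0.005 0 1; -0.0055 -0.054 -0.005 0 1; -0.0055 -0.054 -0.005 0 1; -0.0055 -0.054 -0.005 0 1; 0 0 0 0 1; 0 0 0 0 1; 0 0 0 0 1'
python3 - <<'E'
from h import *
import pickle
c1=pickle.load(open("w1.pkl","rb"))
print("pan w1",atz("wrist",(312,144),.045,c1), "flask top",atz("wrist",(572,71),.096,c1))
print("pan tri",tri(("wrist",(312,144),c1),("scene",(325.1,198.5)),("side",(314,195))))
c=get_calibration("wrist"); im=get_image("wrist"); pickle.dump(c,open("w2.pkl","wb"))
cv2.imwrite("pics/w2.png",cv2.resize(im[:250,100:540,::-1],None,fx=1.8,fy=1.8,interpolation=2))
go()
P=(.455,.3139);print(proj("wrist",[(.4546,.3139,.131),(.5024,.377,.111),(.5178,.2661,.122),(.51,.3216,.054)],c))
E
```

```text
t: 3.52
position: [0.4303, 0.2991, 0.3321]
orientation: [0.991, 0.135, -0.0, 0.001]
ft_force: [-0.3, -0.8, 0.2]
opening: 1.001
gripper_force: 0.0
pan w1 [0.5717 0.0151 0.045 ] flask top [ 0.7143 -0.2091  0.096 ]
pan tri (array([0.57  , 0.0134, 0.0399]), np.float64(0.001985675169240086))
t 3.58 pos [0.4302 0.2994 0.3322] yaw 0.2719 open 1.0 F [-0.0174  0.2712 -0.4253] grip 0.0
[[313.0625 150.1184]
 [266.0739  85.883 ]
 [375.6781 100.877 ]
 [320.3467  94.4758]]
```

View pics/w2.png

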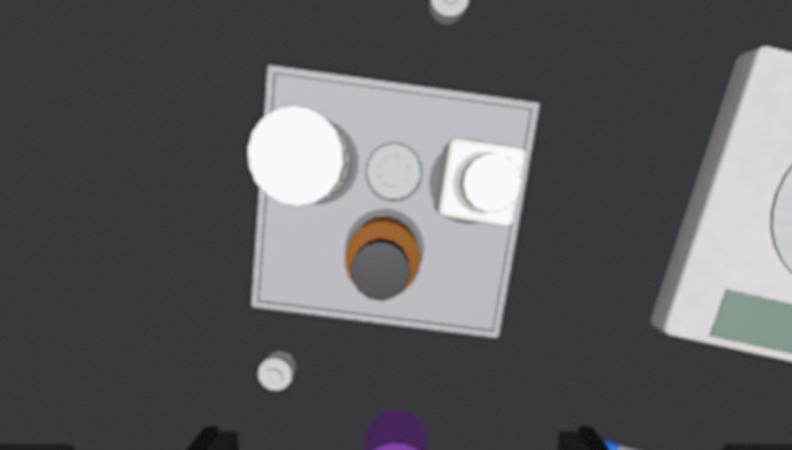

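The caps are at amber (380,270), jar (296,155), square (490,182) and weight (394,171). The rack corners are at (268,65), (540,102), (499,337) and (252,306).

```bash
python3 - <<'E'
from h import *
import pickle
from scipy.optimize import least_squares
c=pickle.load(open("w2.pkl","rb"))
V=lambda u,v:((u+.5)/1.8-.5+100,(v+.5)/1.8-.5)
S=lambda u,v:((u+.5)/4-.5+320,(v+.5)/4-.5+80)
D=lambda u,v:((u-400+.5)/3.74-.5+205,(v+.5)/3.74-.5+225)
for k,w,s,d,z in(("amb",(380,270),(175,71),(629,139),.131),("jar",(296,155),(283,83),(501,186),.111),("sq",(490,182),(210,145),(611,51),.122)):
    print(k,tri(("wrist",V(*w),c),("scene",S(*s)),("side",D(*d))),atz("wrist",V(*w),z,c))
print("weight",tri(("wrist",V(394,171),c),("side",D(573,176))),atz("wrist",V(394,171),.054,c))
cor=[atz("wrist",V(*p),.012,c)[:2] for p in((268,65),(540,102),(499,337),(252,306))]
L=[(.085,.095),(.085,-.095),(-.085,-.095),(-.085,.095)]
W=lambda p,l:np.array([p[0]+np.cos(p[2])*l[0]-np.sin(p[2])*l[1],p[1]+np.sin(p[2])*l[0]+np.cos(p[2])*l[1]])
f=least_squares(lambda p:np.ravel([W(p,l)-q for l,q in zip(L,cor)]),[.48,.32,.13]);print(f.x,f.fun)
for k,v in dict(amb=(-.03,0),jar=(.026,.056),sq=(.026,-.056),w=(.026,0)).items(): print(k,W(f.x,v))
go((.4545,.3145,.25),(.4545,.3145,.102))
E
```

```text
amb (array([0.4542, 0.3143, 0.1311]), np.float64(0.0017907818694569654)) [0.4543 0.3161 0.131 ]
jar (array([0.5007, 0.3781, 0.1098]), np.float64(0.0014575915283379993)) [0.5019 0.3788 0.111 ]
sq (array([0.5171, 0.2679, 0.1206]), np.float64(0.001598557835502828)) [0.5168 0.2697 0.122 ]
weight (array([0.508 , 0.3219, 0.0508]), np.float64(0.0019858481832391423)) [0.5091 0.3234 0.054 ]
[0.4837 0.3197 0.1437] [ 0.0001 -0.0003 -0.0002  0.0003  0.0001  0.0003 -0.     -0.0003]
amb [0.454  0.3154]
jar [0.5014 0.3789]
sq [0.5175 0.268 ]
w [0.5095 0.3234]
t 3.58 pos [0.4302 0.2994 0.3322] yaw 0.2719 open 1.0 F [-0.0174  0.2712 -0.4253] grip 0.0
 -> [0.4545 0.3145 0.25  ] tool delta [ 0.0275 -0.0081  0.0822] rows>= 2
 -> [0.4545 0.3145 0.102 ] tool delta [ 0.0001 -0.0001  0.148 ] rows>= 3
```

```bash
python3 -m handwheel '0.0138 -0.004 0.041 0 1; 0.0138 -0.004 0.041 0 1; 0 0 0.05 0 1; 0 0 0.05 0 1; 0 0 0.03 0 1; 0 0 0.02 0 1; 0 0 0 0 1; 0 0 0 0 1'; python3 -c "
from h import *
go((.4545,.3145,.100))"
```

```text
t: 4.58
position: [0.4545, 0.3171, 0.1018]
orientation: [0.991, 0.137, 0.001, -0.0]
ft_force: [-0.4, 0.7, -0.1]
opening: 1.0
gripper_force: 0.0
t 4.58 pos [0.4545 0.3171 0.1018] yaw 0.2753 open 1.0 F [-0.4386  0.7341 -0.1128] grip 0.0
 -> [0.4545 0.3145 0.1   ] tool delta [-0.0007  0.0025  0.0018] rows>= 1
```

```bash
python3 -m handwheel '-0.0007 0.0023 0.0018 0 1; 0 0 0 0 1; 0 0 0 0 1; 0 0 0 0 0.3; 0 0 0 0 0; 0 0 0 0 0; 0 0 0 0 0; 0 0 0 0 0; 0 0 0 0 0; 0 0 0 0 0'; python3 -c "
from h import *
go((.4545,.3145,.26),(.52,0,.26),(.5,-.27,.26))"
```

```text
t: 5.82
position: [0.4534, 0.3144, 0.0987]
orientation: [0.99, 0.138, -0.0, -0.0]
ft_force: [-0.6, 0.3, 0.4]
opening: 0.383
gripper_force: 30.0
t 5.83 pos [0.4534 0.3144 0.0987] yaw 0.2759 open 0.383 F [-0.5829  0.2713  0.3508] grip 29.995475814503152
 -> [0.4545 0.3145 0.26  ] tool delta [ 0.0011  0.0002 -0.1613] rows>= 3
 -> [0.52 0.   0.26] tool delta [-0.0227  0.3204 -0.    ] rows>= 6
 -> [ 0.5  -0.27  0.26] tool delta [-0.0928  0.2543 -0.    ] rows>= 5
```

```bash
python3 -m handwheel '0 0 -0.02 0 0; 0 0 -0.04 0 0; 0 0 -0.05 0 0; 0 0 -0.04 0 0; -0.003 0.0458 0 0 0; -0.003 0.0458 0 0 0; -0.003 0.0458 0 0 0; -0.003 0.0458 0 0 0; -0.003 0.0458 0 0 0; -0.003 0.0458 0 0 0' && python3 -m handwheel '-0.003 0.0458 0 0 0; -0.0233 0.0483 0 0 0; -0.0233 0.0483 0 0 0; -0.0233 0.0483 0 0 0; -0.0233 0.0483 0 0 0; -0.0233 0.0483 0 0 0; -0.0233 0.0483 0 0 0; -0.0233 0.0483 0 0 0; 0 0 0 0 0;0 0 0 0 0'; python3 -c "
from h import *
go((.455,-.37,.135),(.455,-.37,.0977))"
```

```text
t: 7.08
position: [0.5111, 0.0438, 0.2501]
orientation: [0.99, 0.138, 0.001, 0.0]
ft_force: [0.6, 0.1, -2.3]
opening: 0.383
gripper_force: 30.0
t: 8.32
position: [0.4561, -0.369, 0.2494]
orientation: [0.99, 0.138, 0.001, -0.0]
ft_force: [0.6, 0.6, -1.6]
opening: 0.382
gripper_force: 30.0
t 8.32 pos [ 0.4561 -0.369   0.2494] yaw 0.2762 open 0.382 F [ 0.5554  0.5697 -1.5577] grip 29.994877071849828
 -> [ 0.455 -0.37   0.135] tool delta [-0.0014  0.0007  0.1144] rows>= 2
 -> [ 0.455  -0.37    0.0977] tool delta [-0.      0.      0.0373] rows>= 1
```

```bash
python3 -m handwheel '-0.0014 0.0007 0.04 0 0; 0 0 0.045 0 0; 0 0 0.03 0 0; 0 0 0.02 0 0; 0 0 0.01 0 0; 0 0 0.005 0 0; 0 0 0 0 0; 0 0 0 0 0'
```

```text
t: 9.32
position: [0.4551, -0.3712, 0.0997]
orientation: [0.991, 0.137, 0.001, 0.001]
ft_force: [0.1, 0.2, -1.9]
opening: 0.376
gripper_force: 30.0
```

```bash
python3 -m handwheel '0 0 0.0015 0 0; 0 0 0.001 0 0; 0 0 0 0 0; 0 0 0 0 0'; python3 -m handwheel '0 0 0.0008 0 0; 0 0 0 0 0;0 0 0 0 0'
```

```text
t: 9.82
position: [0.4548, -0.3709, 0.0967]
orientation: [0.991, 0.137, 0.0, 0.0]
ft_force: [0.1, 0.6, 1.8]
opening: 0.379
gripper_force: 30.0
t: 10.2
position: [0.4551, -0.3709, 0.0966]
orientation: [0.991, 0.138, 0.0, 0.0]
ft_force: [-1.8, 1.4, 6.0]
opening: 0.378
gripper_force: 30.0
```

```bash
python3 -m handwheel '0 0 0 0 0.5; 0 0 0 0 1; 0 0 0 0 1; 0 0 0 0 1; 0 0 -0.02 0 1; 0 0 -0.05 0 1; 0 0 -0.05 0 1; 0 0 -0.03 0 1; 0 0 0 0 1'; python3 -c "
from h import *
go((.53,0,.25),(.5016,.378,.25))"
```

```text
t: 11.32
position: [0.4562, -0.3717, 0.2501]
orientation: [0.99, 0.138, 0.002, 0.003]
ft_force: [-0.8, -0.3, 0.1]
opening: 1.001
gripper_force: 0.0
t 11.32 pos [ 0.4562 -0.3717  0.2501] yaw 0.276 open 1.001 F [-0.7729 -0.3328  0.0735] grip 0.0
 -> [0.53 0.   0.25] tool delta [ 0.1722 -0.3375 -0.0014] rows>= 7
 -> [0.5016 0.378  0.25  ] tool delta [ 0.0757 -0.3714 -0.0021] rows>= 7
```

```bash
python3 -m handwheel '0.0215 -0.0422 0 0 1; 0.0215 -0.0422 0 0 1; 0.0215 -0.0422 0 0 1; 0.0215 -0.0422 0 0 1; 0.0215 -0.0422 0 0 1; 0.0215 -0.0422 0 0 1; 0.0215 -0.0422 0 0 1; 0.0215 -0.0422 0 0 1; 0.0095 -0.0464 0 0 1; 0.0095 -0.0464 0 0 1' && python3 -m handwheel '0.0095 -0.0464 0 0 1; 0.0095 -0.0464 0 0 1; 0.0095 -0.0464 0 0 1; 0.0095 -0.0464 0 0 1; 0.0095 -0.0464 0 0 1; 0.0095 -0.0464 0 0 1; 0 0 0 0 1; 0 0 0 0 1; 0 0 0 0 1'; python3 -c "
from h import *
go((.5016,.378,.14),(.5016,.378,.083))"
```

```text
t: 12.58
position: [0.5203, 0.0968, 0.2449]
orientation: [0.991, 0.137, -0.001, 0.0]
ft_force: [0.5, 0.0, 0.2]
opening: 0.997
gripper_force: 0.0
t: 13.7
position: [0.501, 0.377, 0.2451]
orientation: [0.991, 0.136, -0.0, 0.001]
ft_force: [-0.9, -0.8, 0.1]
opening: 1.001
gripper_force: 0.0
t 13.7 pos [0.501  0.377  0.2451] yaw 0.2733 open 1.001 F [-0.911  -0.7998  0.0765] grip 0.0
 -> [0.5016 0.378  0.14  ] tool delta [ 0.0009 -0.001   0.1051] rows>= 2
 -> [0.5016 0.378  0.083 ] tool delta [ 0.     -0.0001  0.057 ] rows>= 1
```

```bash
python3 -m handwheel '0.0009 -0.001 0.05 0 1; 0 0 0.05 0 1; 0 0 0.04 0 1; 0 0 0.025 0 1; 0 0 0 0 1; 0 0 0 0 1'; python3 -c "
from h import *
go((.5016,.378,.080))"
```

```text
t: 14.45
position: [0.5018, 0.3798, 0.0818]
orientation: [0.991, 0.137, 0.001, -0.0]
ft_force: [-0.3, -0.5, 1.3]
opening: 1.005
gripper_force: 0.0
t 14.45 pos [0.5018 0.3798 0.0818] yaw 0.2744 open 1.005 F [-0.3068 -0.5393  1.2758] grip 0.0
 -> [0.5016 0.378  0.08  ] tool delta [-0.0007  0.0017  0.0018] rows>= 1
```

```bash
python3 -m handwheel '-0.0005 0.0015 0.0015 0 1; 0 0 0 0 1; 0 0 0 0 0.65; 0 0 0 0 0.5; 0 0 0 0 0.5; 0 0 0 0 0.5; 0 0 0 0 0.5; 0 0 0 0 0.5'; python3 -c "
from h import *
go((.5016,.378,.23),(.53,0,.23),(.455,-.27,.23))"
```

```text
t: 15.45
position: [0.5005, 0.3786, 0.0789]
orientation: [0.99, 0.138, -0.0, -0.0]
ft_force: [-0.2, 0.7, -0.5]
opening: 0.611
gripper_force: 30.0
t 15.45 pos [0.5005 0.3786 0.0789] yaw 0.276 open 0.611 F [-0.1985  0.6773 -0.4908] grip 29.9972933717072
 -> [0.5016 0.378  0.23  ] tool delta [ 0.0009  0.0008 -0.1511] rows>= 3
 -> [0.53 0.   0.23] tool delta [-0.0757  0.3714 -0.    ] rows>= 7
 -> [ 0.455 -0.27   0.23 ] tool delta [-0.1457  0.2393 -0.    ] rows>= 5
```

```bash
python3 -m handwheel '0 0 -0.02 0 0.5; 0 0 -0.05 0 0.5; 0 0 -0.05 0 0.5; 0 0 -0.03 0 0.5; -0.0095 0.0464 0 0 0.5; -0.0095 0.0464 0 0 0.5; -0.0095 0.0464 0 0 0.5; -0.0095 0.0464 0 0 0.5; -0.0095 0.0464 0 0 0.5; -0.0095 0.0464 0 0 0.5' && python3 -m handwheel '-0.0095 0.0464 0 0 0.5; -0.0095 0.0464 0 0 0.5; -0.0243 0.0399 0 0 0.5; -0.0243 0.0399 0 0 0.5; -0.0243 0.0399 0 0 0.5; -0.0243 0.0399 0 0 0.5; -0.0243 0.0399 0 0 0.5; -0.0243 0.0399 0 0 0.5; 0 0 0 0 0.5; 0 0 0 0 0.5'; python3 -c "
from h import *
go((.455,-.27,.13),(.455,-.27,.0799))"
```

```text
t: 16.7
position: [0.5215, 0.0938, 0.2302]
orientation: [0.99, 0.138, 0.001, 0.0]
ft_force: [1.2, 0.3, -2.4]
opening: 0.612
gripper_force: 30.0
t: 17.95
position: [0.454, -0.2686, 0.2297]
orientation: [0.99, 0.138, 0.0, -0.0]
ft_force: [0.1, 0.6, -2.5]
opening: 0.608
gripper_force: 30.0
t 17.95 pos [ 0.454  -0.2686  0.2297] yaw 0.2766 open 0.608 F [ 0.0688  0.5629 -2.5008] grip 30.000462010502815
 -> [ 0.455 -0.27   0.13 ] tool delta [0.0005 0.0017 0.0997] rows>= 2
 -> [ 0.455  -0.27    0.0799] tool delta [-0.      0.      0.0501] rows>= 1
```

```bash
python3 -m handwheel '0.0005 0.0017 0.04 0 0.5; 0 0 0.045 0 0.5; 0 0 0.035 0 0.5; 0 0 0.02 0 0.5; 0 0 0.009 0 0.5; 0 0 0.002 0 0.5; 0 0 0 0 0.5; 0 0 0 0 0.5'; python3 -m handwheel '0 0 0.0015 0 0.5; 0 0 0.001 0 0.5; 0 0 0 0 0.5; 0 0 0 0 0.5'
```

```text
t: 18.95
position: [0.4551, -0.2713, 0.0789]
orientation: [0.99, 0.138, 0.001, 0.001]
ft_force: [0.2, -0.5, -1.6]
opening: 0.606
gripper_force: 30.0
t: 19.45
position: [0.4551, -0.2712, 0.0767]
orientation: [0.991, 0.137, 0.0, 0.001]
ft_force: [-2.1, 1.0, 5.1]
opening: 0.614
gripper_force: 30.0
```

Contact made; release and go for the square bottle.

```bash
python3 -m handwheel '0 0 0 0 0.8; 0 0 0 0 1; 0 0 0 0 1; 0 0 0 0 1; 0 0 -0.02 0 1; 0 0 -0.05 0 1; 0 0 -0.05 0 1; 0 0 -0.04 0 1; 0 0 -0.01 0 1; 0 0 0 0 1'; python3 -c "
from h import *
go((.53,0,.245),(.5175,.2672,.245))"
```

```text
t: 20.7
position: [0.4544, -0.271, 0.2453]
orientation: [0.991, 0.137, 0.0, 0.0]
ft_force: [-0.6, -0.3, -0.4]
opening: 0.999
gripper_force: 0.0
t 20.7 pos [ 0.4544 -0.271   0.2453] yaw 0.2758 open 0.999 F [-0.5659 -0.3338 -0.3555] grip 0.0
 -> [0.53  0.    0.245] tool delta [ 0.1465 -0.2402  0.0002] rows>= 5
 -> [0.5175 0.2672 0.245 ] tool delta [ 0.0607 -0.2605 -0.0001] rows>= 5
```

```bash
python3 -m handwheel '0.0244 -0.04 0 0 1; 0.0244 -0.04 0 0 1; 0.0244 -0.04 0 0 1; 0.0244 -0.04 0 0 1; 0.0244 -0.04 0 0 1; 0.0244 -0.04 0 0 1; 0.0102 -0.0434 0 0 1; 0.0102 -0.0434 0 0 1; 0.0102 -0.0434 0 0 1' && python3 -m handwheel '0.0102 -0.0434 0 0 1; 0.0102 -0.0434 0 0 1; 0.0102 -0.0434 0 0 1; 0 0 0 0 1; 0 0 0.04 0 1; 0 0 0.05 0 1; 0 0 0.03 0 1; 0 0 0.02 0 1; 0 0 0 0 1; 0 0 0 0 1'; python3 -c "
from h import *
go((.5175,.2672,.091))"
```

```text
t: 21.82
position: [0.5227, 0.1344, 0.2432]
orientation: [0.991, 0.137, -0.002, -0.0]
ft_force: [1.0, 0.7, -0.3]
opening: 1.002
gripper_force: 0.0
t: 23.08
position: [0.5186, 0.2674, 0.1064]
orientation: [0.991, 0.137, 0.001, -0.0]
ft_force: [0.5, -0.3, 0.5]
opening: 1.003
gripper_force: 0.0
t 23.07 pos [0.5186 0.2674 0.1064] yaw 0.2757 open 1.003 F [ 0.5439 -0.3388  0.4707] grip 0.0
 -> [0.5175 0.2672 0.091 ] tool delta [-0.0011 -0.0002  0.0154] rows>= 1
```

```bash
python3 -m handwheel '-0.0011 -0.0002 0.0125 0 1; 0 0 0 0 1; 0 0 0 0 1; 0 0 0 0 0.45; 0 0 0 0 0.2; 0 0 0 0 0.2; 0 0 0 0 0.2; 0 0 0 0 0.2; 0 0 0 0 0.2; 0 0 0 0 0.2'; python3 -c "
from h import *
go((.5175,.2672,.245),(.545,-.32,.245))"
```

```text
t: 24.32
position: [0.5168, 0.267, 0.0929]
orientation: [0.991, 0.138, -0.0, -0.0]
ft_force: [0.3, -0.4, -0.6]
opening: 0.359
gripper_force: 30.0
t 24.32 pos [0.5168 0.267  0.0929] yaw 0.2759 open 0.359 F [ 0.2954 -0.4106 -0.63  ] grip 29.98821409419179
 -> [0.5175 0.2672 0.245 ] tool delta [ 0.0008 -0.     -0.1521] rows>= 3
 -> [ 0.545 -0.32   0.245] tool delta [-0.1335  0.5725 -0.    ] rows>= 10
```

```bash
python3 -m handwheel '0 0 -0.02 0 0.2; 0 0 -0.05 0 0.2; 0 0 -0.05 0 0.2; 0 0 -0.03 0 0.2; -0.0111 0.0477 0 0 0.2; -0.0111 0.0477 0 0 0.2; -0.0111 0.0477 0 0 0.2; -0.0111 0.0477 0 0 0.2; -0.0111 0.0477 0 0 0.2; -0.0111 0.0477 0 0 0.2' && python3 -m handwheel '-0.0111 0.0477 0 0 0.2; -0.0111 0.0477 0 0 0.2; -0.0111 0.0477 0 0 0.2; -0.0111 0.0477 0 0 0.2; -0.0111 0.0477 0 0 0.2; -0.0111 0.0477 0 0 0.2; 0 0 0 0 0.2; 0 0 0 0 0.2'; python3 -c "
from h import *
go((.545,-.32,.0939))"
```

```text
t: 25.58
position: [0.5307, -0.0278, 0.2444]
orientation: [0.99, 0.138, 0.001, 0.001]
ft_force: [0.4, 0.5, -1.3]
opening: 0.361
gripper_force: 30.0
t: 26.58
position: [0.5449, -0.3192, 0.2437]
orientation: [0.99, 0.138, 0.001, -0.0]
ft_force: [-0.2, 0.5, -1.0]
opening: 0.353
gripper_force: 30.0
t 26.57 pos [ 0.5449 -0.3192  0.2437] yaw 0.2764 open 0.353 F [-0.17    0.4948 -0.9647] grip 29.99016667250544
 -> [ 0.545  -0.32    0.0939] tool delta [-0.0003  0.0009  0.1498] rows>= 3
```

```bash
python3 -m handwheel '0 0.0009 0.04 0 0.2; 0 0 0.045 0 0.2; 0 0 0.035 0 0.2; 0 0 0.02 0 0.2; 0 0 0.008 0 0.2; 0 0 0.002 0 0.2; 0 0 0 0 0.2; 0 0 0 0 0.2'; python3 -m handwheel '0 0 0.0015 0 0.2; 0 0 0.001 0 0.2; 0 0 0 0 0.2; 0 0 0 0 0.2'
```

```text
t: 27.58
position: [0.5454, -0.3213, 0.0941]
orientation: [0.991, 0.137, 0.001, 0.001]
ft_force: [0.6, 0.1, -0.8]
opening: 0.36
gripper_force: 30.0
t: 28.08
position: [0.545, -0.3211, 0.0909]
orientation: [0.991, 0.137, 0.0, 0.0]
ft_force: [-1.0, -0.4, 3.1]
opening: 0.353
gripper_force: 30.0
```

```bash
python3 -m handwheel '0 0 0 0 0.6; 0 0 0 0 1; 0 0 0 0 1; 0 0 0 0 1; 0 0 -0.02 0 1; 0 0 -0.05 0 1; 0 0 -0.06 0 1; 0 0 -0.05 0 1; 0 0 -0.01 0 1; 0 0 0 0 1'; python3 -c "
from h import *
go((.52,0,.28),(.43,.30,.28))"
```

```text
t: 29.32
position: [0.5451, -0.321, 0.2818]
orientation: [0.99, 0.138, 0.001, 0.001]
ft_force: [-0.4, -0.4, -0.7]
opening: 0.999
gripper_force: 0.0
t 29.32 pos [ 0.5451 -0.321   0.2818] yaw 0.276 open 0.999 F [-0.3713 -0.4019 -0.7343] grip 0.0
 -> [0.52 0.   0.28] tool delta [ 0.0633 -0.3157  0.0013] rows>= 6
 -> [0.43 0.3  0.28] tool delta [-0.0048 -0.3132 -0.0006] rows>= 6
```

```bash
python3 -m handwheel '0.009 -0.0451 0 0 1; 0.009 -0.0451 0 0 1; 0.009 -0.0451 0 0 1; 0.009 -0.0451 0 0 1; 0.009 -0.0451 0 0 1; 0.009 -0.0451 0 0 1; 0.009 -0.0451 0 0 1; -0.0007 -0.0448 0 0 1; -0.0007 -0.0448 0 0 1; -0.0007 -0.0448 0 0 1' && python3 -m handwheel '-0.0007 -0.0448 0 0 1; -0.0007 -0.0448 0 0 1; -0.0007 -0.0448 0 0 1; -0.0007 -0.0448 0 0 1; 0 0 0 0 1; 0 0 0 0 1; 0 0 0 0 1'; python3 - <<'E'
from h import *
import pickle
go()
c=get_calibration("wrist"); im=get_image("wrist"); pickle.dump(c,open("w3.pkl","wb"))
cv2.imwrite("pics/w3.png",cv2.resize(im[:250,140:500,::-1],None,fx=2.2,fy=2.2,interpolation=2))
s=get_image("scene"); cv2.imwrite("pics/s3.png",s[:,:,::-1]); cv2.imwrite("pics/s3c.png",cv2.resize(s[150:340,110:390,::-1],None,fx=2.85,fy=2.85,interpolation=3))
E
```

```text
t: 30.58
position: [0.4792, 0.1295, 0.2787]
orientation: [0.991, 0.137, -0.001, 0.0]
ft_force: [0.3, -0.2, -0.3]
opening: 0.999
gripper_force: 0.0
t: 31.45
position: [0.43, 0.2985, 0.2797]
orientation: [0.991, 0.136, -0.0, 0.001]
ft_force: [0.1, 0.3, 0.1]
opening: 1.002
gripper_force: 0.0
t 31.45 pos [0.43   0.2985 0.2797] yaw 0.2729 open 1.002 F [0.1086 0.2519 0.0641] grip 0.0
```

View pics/w3.png

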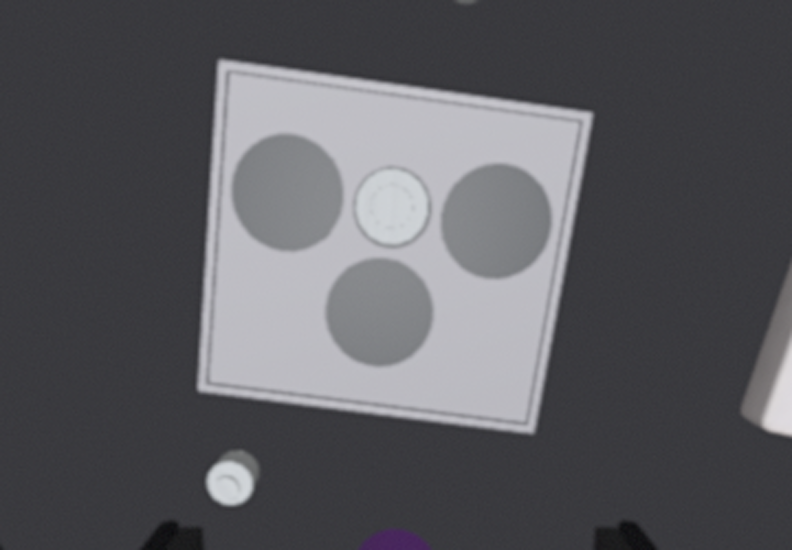

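View pics/s3c.png

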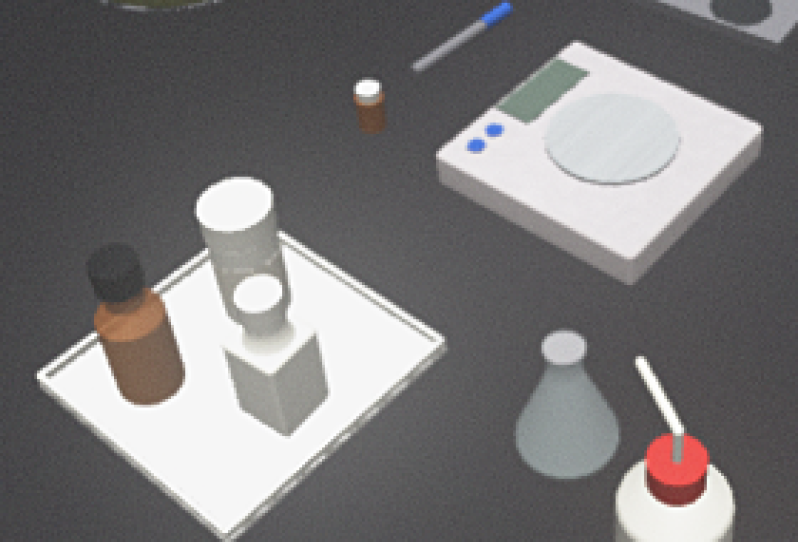

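All three bottles stand upright inside the tray. On the rack the marks are at jar (288,192), amber (379.5,312) and square (496,220.5). The weight is at (392,207).

```bash
python3 - <<'E'
from h import *
import pickle
from scipy.optimize import least_squares
c=pickle.load(open("w3.pkl","rb"))
V=lambda u,v:((u+.5)/2.2-.5+140,(v+.5)/2.2-.5)
obs=[((-.03,0),(379.5,312),.006),((.026,.056),(288,192),.006),((.026,-.056),(496,220.5),.006)]+[(l,p,.012) for l,p in zip([(.085,.095),(.085,-.095),(-.085,-.095),(-.085,.095)],((219,60),(593,112),(534,433),(198,390)))]
W=lambda p,l:np.array([p[0]+np.cos(p[2])*l[0]-np.sin(p[2])*l[1],p[1]+np.sin(p[2])*l[0]+np.cos(p[2])*l[1]])
for l,p,z in obs[:3]: print(atz("wrist",V(*p),z,c))
f=least_squares(lambda p:np.ravel([W(p,l)-atz("wrist",V(*q),z,c)[:2] for l,q,z in obs]),[.48,.32,.13]);print(f.x,f.fun)
for k,v in dict(amb=(-.03,0),jar=(.026,.056),sq=(.026,-.056),w=(.026,0)).items(): print(k,W(f.x,v))
print("weight",atz("wrist",V(392,207),.05,c))
go((.5095,.3230,.15),(.5095,.323,.015))
E
```

```text
[0.4541 0.3159 0.006 ]
[0.5019 0.379  0.006 ]
[0.5176 0.2687 0.006 ]
[0.4837 0.32   0.1417] [-0.0002 -0.0001 -0.0004  0.0001 -0.0003 -0.0004  0.0005  0.0001 -0.
  0.0002  0.0003  0.0002  0.0001 -0.0001]
amb [0.454  0.3158]
jar [0.5015 0.3791]
sq [0.5173 0.2683]
w [0.5094 0.3237]
weight [0.5087 0.3235 0.05  ]
t 31.55 pos [0.43   0.2989 0.2801] yaw 0.2731 open 0.996 F [-0.343   0.3546 -0.9031] grip 0.0
 -> [0.5095 0.323  0.15  ] tool delta [ 0.0831 -0.0019  0.1301] rows>= 3
 -> [0.5095 0.323  0.015 ] tool delta [ 0.0001 -0.0001  0.135 ] rows>= 3
```

```bash
python3 -m handwheel '0.0277 -0.0006 0.0433 0 1; 0.0277 -0.0006 0.0433 0 1; 0.0277 -0.0007 0.0434 0 1; 0 0 0.03 0 1; 0 0 0.045 0 1; 0 0 0.03 0 1; 0 0 0 0 1; 0 0 0 0 1; 0 0 0 0 1'; python3 -c "
from h import *
go((.5092,.323,.0125))"
```

```text
t: 32.67
position: [0.5099, 0.3253, 0.0472]
orientation: [0.991, 0.137, 0.001, -0.0]
ft_force: [-0.8, -0.8, 0.7]
opening: 1.0
gripper_force: 0.0
t 32.67 pos [0.5099 0.3253 0.0472] yaw 0.2753 open 1.0 F [-0.8411 -0.8459  0.7279] grip 0.0
 -> [0.5092 0.323  0.0125] tool delta [-0.0014  0.0021  0.0347] rows>= 1
```

```bash
python3 -m handwheel '-0.0014 0.0021 0.015 0 1; 0 0 0.012 0 1; 0 0 0.006 0 1; 0 0 0 0 1; 0 0 0 0 0.5; 0 0 0 0 0.2; 0 0 0 0 0.2; 0 0 0 0 0.2; 0 0 0 0 0.2; 0 0 0 0 0.2'; python3 -c "
from h import *
go((.5092,.323,.15),(.570,.0135,.15))"
```

```text
t: 33.92
position: [0.5079, 0.3226, 0.0125]
orientation: [0.991, 0.137, 0.0, -0.0]
ft_force: [0.5, -1.1, -1.1]
opening: 0.401
gripper_force: 30.0
t 33.92 pos [0.5079 0.3226 0.0125] yaw 0.2758 open 0.401 F [ 0.5178 -1.1422 -1.0985] grip 29.977125215227716
 -> [0.5092 0.323  0.15  ] tool delta [ 0.0014 -0.     -0.1375] rows>= 3
 -> [0.57   0.0135 0.15  ] tool delta [-0.0258  0.3144 -0.0001] rows>= 6
```

```bash
python3 -m handwheel '0 0 -0.015 0 0.2; 0 0 -0.04 0 0.2; 0 0 -0.05 0 0.2; 0 0 -0.03 0 0.2; -0.0036 0.0449 0 0 0.2; -0.0036 0.0449 0 0 0.2; -0.0036 0.0449 0 0 0.2; -0.0036 0.0449 0 0 0.2; -0.0036 0.0449 0 0 0.2; -0.0036 0.0449 0 0 0.2' && python3 -m handwheel '-0.0036 0.0449 0 0 0.2; 0 0 0 0 0.2; 0 0 0 0 0.2; 0 0 0.03 0 0.2; 0 0 0.03 0 0.2; 0 0 0.015 0 0.2; 0 0 0 0 0.2;0 0 0 0 0.2'; python3 - <<'E'
from h import *
go((.569,.0133,.0535))
s=[get_image("scene"),get_image("side")]
a=cv2.resize(s[0][160:250,250:390,::-1],None,fx=2.85,fy=2.85,interpolation=3); b=cv2.resize(s[1][160:250,250:390,::-1],None,fx=2.85,fy=2.85,interpolation=3)
cv2.imwrite("pics/p4.png",np.hstack([a,b]))
E
```

```text
t: 35.17
position: [0.5604, 0.0558, 0.148]
orientation: [0.99, 0.138, 0.0, 0.0]
ft_force: [0.2, -0.6, -3.9]
opening: 0.404
gripper_force: 30.0
t: 36.17
position: [0.5702, 0.0138, 0.0737]
orientation: [0.99, 0.138, 0.001, 0.0]
ft_force: [-0.0, 0.3, -3.2]
opening: 0.406
gripper_force: 30.0
t 36.17 pos [0.5702 0.0138 0.0737] yaw 0.2766 open 0.406 F [-0.0463  0.2592 -3.2216] grip 29.99972117249854
 -> [0.569  0.0133 0.0535] tool delta [-0.0013  0.0001  0.0202] rows>= 1
```

View pics/p4.png

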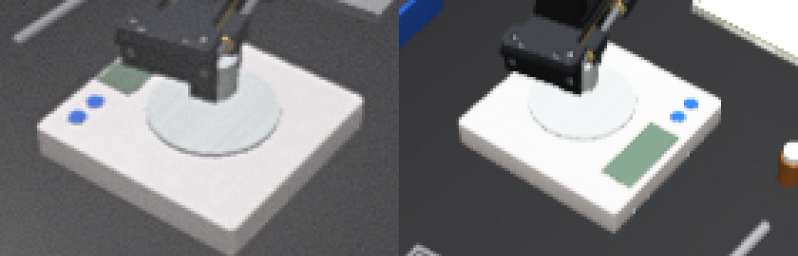

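The weight hangs over the pan in both halves: pan centre about (212,110) at left and (583,100) at right. Lowering it now.

```bash
python3 -m handwheel '-0.0013 0 0.012 0 0.2; 0 0 0.006 0 0.2; 0 0 0.002 0 0.2; 0 0 0 0 0.2; 0 0 0 0 0.2'; python3 -m handwheel '0 0 0.001 0 0.2; 0 0 0.001 0 0.2; 0 0 0 0 0.2; 0 0 0 0 0.2'
```

```text
t: 36.9
position: [0.5683, 0.0128, 0.0526]
orientation: [0.991, 0.137, 0.0, 0.0]
ft_force: [-1.0, -0.4, -4.2]
opening: 0.399
gripper_force: 30.0
t: 37.4
position: [0.5683, 0.0128, 0.0514]
orientation: [0.991, 0.137, 0.0, 0.0]
ft_force: [-3.2, -0.6, 5.7]
opening: 0.403
gripper_force: 30.0
```

```bash
python3 -m handwheel '0 0 0 0 0.55; 0 0 0 0 0.7; 0 0 0 0 0.7; 0 0 0 0 0.7; 0 0 -0.015 0 0.7; 0 0 -0.04 0 1; 0 0 -0.06 0 1; 0 0 -0.06 0 1; 0 0 -0.025 0 1; 0 0 0 0 1'; python3 - <<'E'
from h import *
go((.545,-.3211,.25),(.545,-.3211,.0909))
s=[get_image("scene"),get_image("side")]
a=cv2.resize(s[0][160:250,250:390,::-1],None,fx=2.85,fy=2.85,interpolation=3); b=cv2.resize(s[1][160:250,250:390,::-1],None,fx=2.85,fy=2.85,interpolation=3)
cv2.imwrite("pics/p5.png",cv2.resize(np.vstack([a,b]),None,fx=1.15,fy=1.15))
E
```

```text
t: 38.65
position: [0.5694, 0.0134, 0.2535]
orientation: [0.99, 0.138, 0.002, 0.001]
ft_force: [-0.4, -1.2, -1.5]
opening: 0.997
gripper_force: 0.0
t 38.65 pos [0.5694 0.0134 0.2535] yaw 0.276 open 0.997 F [-0.3929 -1.1644 -1.5241] grip 0.0
 -> [ 0.545  -0.3211  0.25  ] tool delta [-0.1146  0.3151  0.0036] rows>= 6
 -> [ 0.545  -0.3211  0.0909] tool delta [-0.0007 -0.0004  0.1591] rows>= 3
```

View pics/p5.png

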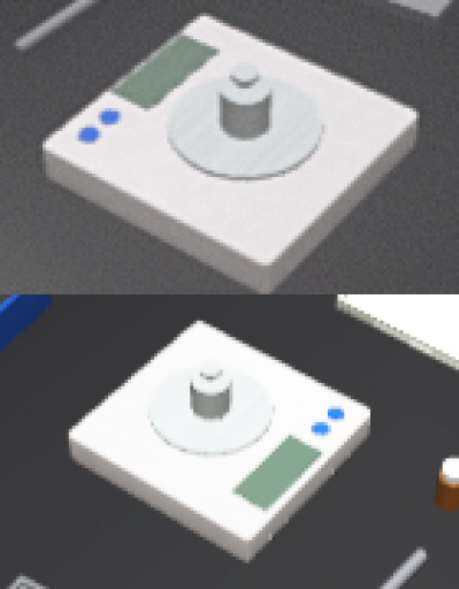

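The weight stands upright in the middle of the pan: base at about (245,123) with the pan at (245,126) in the upper half, and (211,404) against (211,407) in the lower. Next is the square bottle.

```bash
python3 -m handwheel '-0.0164 0.045 0 0 1; -0.0164 0.045 0 0 1; -0.0164 0.045 0 0 1; -0.0164 0.045 0 0 1; -0.0164 0.045 0 0 1; -0.0164 0.045 0 0 1; -0.0164 0.045 0 0 1; 0 0 0.02 0 1; 0 0 0 0 1; 0 0 0 0 1'; python3 -c "
from h import *
go((.545,-.3211,.0915))"
```

```text
t: 40.0
position: [0.5437, -0.3195, 0.2302]
orientation: [0.99, 0.139, -0.0, -0.0]
ft_force: [-0.1, -0.1, 1.0]
opening: 1.0
gripper_force: 0.0
t 40.0 pos [ 0.5437 -0.3195  0.2302] yaw 0.2787 open 1.0 F [-0.1109 -0.0719  0.9597] grip 0.0
 -> [ 0.545  -0.3211  0.0915] tool delta [0.0008 0.002  0.1387] rows>= 3
```

```bash
python3 -m handwheel '0.0008 0.001 0.04 0 1; 0 0 0.05 0 1; 0 0 0.03 0 1; 0 0 0.018 0 1; 0 0 0 0 1; 0 0 0 0 1; 0 0 0 0 1'; python3 -c "
from h import *
go((.545,-.3211,.0915))"
```

```text
t: 40.88
position: [0.5454, -0.3227, 0.0941]
orientation: [0.991, 0.137, 0.001, 0.001]
ft_force: [0.2, -0.0, 0.5]
opening: 1.001
gripper_force: 0.0
t 40.88 pos [ 0.5454 -0.3227  0.0941] yaw 0.2759 open 1.001 F [ 0.2321 -0.0437  0.5365] grip 0.0
 -> [ 0.545  -0.3211  0.0915] tool delta [ 0.     -0.0016  0.0026] rows>= 1
```

```bash
python3 -m handwheel '0 -0.0016 0.0022 0 1; 0 0 0 0 1; 0 0 0 0 0.45; 0 0 0 0 0.2; 0 0 0 0 0.2; 0 0 0 0 0.2; 0 0 0 0 0.2; 0 0 0 0 0.2; 0 0 0 0 0.2'; python3 -c "
from h import *
go((.545,-.3211,.2409),(.5171,.2677,.2409))"
```

```text
t: 42.0
position: [0.544, -0.3208, 0.0902]
orientation: [0.991, 0.137, -0.0, 0.0]
ft_force: [0.6, 0.2, 0.5]
opening: 0.355
gripper_force: 30.0
t 42.0 pos [ 0.544  -0.3208  0.0902] yaw 0.2758 open 0.355 F [0.6048 0.1898 0.4556] grip 29.99746528454125
 -> [ 0.545  -0.3211  0.2409] tool delta [ 0.0009  0.0006 -0.1507] rows>= 3
 -> [0.5171 0.2677 0.2409] tool delta [ 0.1335 -0.5741 -0.    ] rows>= 10
```

```bash
python3 -m handwheel '0 0 -0.02 0 0.2; 0 0 -0.05 0 0.2; 0 0 -0.05 0 0.2; 0 0 -0.03 0 0.2; 0.0111 -0.0478 0 0 0.2; 0.0111 -0.0478 0 0 0.2; 0.0111 -0.0478 0 0 0.2; 0.0111 -0.0478 0 0 0.2; 0.0111 -0.0478 0 0 0.2; 0.0111 -0.0478 0 0 0.2' && python3 -m handwheel '0.0111 -0.0478 0 0 0.2; 0.0111 -0.0478 0 0 0.2; 0.0111 -0.0478 0 0 0.2; 0.0111 -0.0478 0 0 0.2; 0.0111 -0.0478 0 0 0.2; 0.0111 -0.0478 0 0 0.2; 0 0 0.04 0 0.2; 0 0 0.04 0 0.2; 0 0 0 0 0.2; 0 0 0 0 0.2'; python3 -c "
from h import *
go((.5158,.2675,.097),(.5158,.2675,.0922))"
```

```text
t: 43.25
position: [0.5299, -0.0247, 0.2415]
orientation: [0.99, 0.138, 0.001, 0.001]
ft_force: [0.4, 0.0, -1.1]
opening: 0.361
gripper_force: 30.0
t: 44.5
position: [0.5168, 0.268, 0.1623]
orientation: [0.991, 0.137, 0.001, -0.0]
ft_force: [0.3, -0.4, -0.8]
opening: 0.358
gripper_force: 30.0
t 44.5 pos [0.5168 0.268  0.1623] yaw 0.2757 open 0.358 F [ 0.2875 -0.3643 -0.8499] grip 29.999599931761622
 -> [0.5158 0.2675 0.097 ] tool delta [-0.0012  0.0003  0.0653] rows>= 2
 -> [0.5158 0.2675 0.0922] tool delta [-0.      0.      0.0048] rows>= 1
```

```bash
python3 -m handwheel '-0.0012 0.0003 0.03 0 0.2; 0 0 0.02 0 0.2; 0 0 0.01 0 0.2; 0 0 0.005 0 0.2; 0 0 0 0 0.2; 0 0 0 0 0.2'; python3 -c "
from h import *
go((.5158,.2675,.0922))"
```

```text
t: 45.25
position: [0.5153, 0.2671, 0.0959]
orientation: [0.991, 0.137, 0.0, -0.0]
ft_force: [0.0, -0.2, -1.4]
opening: 0.353
gripper_force: 30.0
t 45.25 pos [0.5153 0.2671 0.0959] yaw 0.2758 open 0.353 F [ 0.0448 -0.1782 -1.4432] grip 29.999186312779784
 -> [0.5158 0.2675 0.0922] tool delta [ 0.0006 -0.0002  0.0037] rows>= 1
```

```bash
python3 -m handwheel '0.0006 -0.0002 0.002 0 0.2; 0 0 0.001 0 0.2; 0 0 0 0 0.2; 0 0 0 0 0.2'; python3 -m handwheel '0 0 0.001 0 0.2; 0 0 0 0 0.2; 0 0 0 0 0.2'
```

```text
t: 45.75
position: [0.5154, 0.2672, 0.0922]
orientation: [0.991, 0.137, 0.0, 0.0]
ft_force: [0.6, 0.4, -1.5]
opening: 0.355
gripper_force: 30.0
t: 46.12
position: [0.5157, 0.2675, 0.0921]
orientation: [0.99, 0.138, 0.0, 0.0]
ft_force: [-1.7, -0.6, 5.9]
opening: 0.357
gripper_force: 30.0
```

Down. Release, rise, then fetch the jar (.4551, -.2712).

```bash
python3 -m handwheel '0 0 0 0 0.6; 0 0 0 0 1; 0 0 0 0 1; 0 0 0 0 1; 0 0 -0.02 0 1; 0 0 -0.05 0 1; 0 0 -0.05 0 1; 0 0 -0.03 0 1; 0 0 0 0 1; 0 0 0 0 1'; python3 -c "
from h import *
go((.53,0,.24),(.4551,-.2712,.24))"
```

```text
t: 47.38
position: [0.5151, 0.2669, 0.2411]
orientation: [0.99, 0.138, -0.0, 0.0]
ft_force: [0.0, -0.7, -0.8]
opening: 1.004
gripper_force: 0.0
t 47.38 pos [0.5151 0.2669 0.2411] yaw 0.2759 open 1.004 F [ 0.0433 -0.6975 -0.7595] grip 0.0
 -> [0.53 0.   0.24] tool delta [-0.0584  0.2609  0.0013] rows>= 5
 -> [ 0.4551 -0.2712  0.24  ] tool delta [-0.1459  0.2405  0.0002] rows>= 5
```

```bash
python3 -m handwheel '-0.0097 0.0435 0 0 1; -0.0097 0.0435 0 0 1; -0.0097 0.0435 0 0 1; -0.0097 0.0435 0 0 1; -0.0097 0.0435 0 0 1; -0.0097 0.0435 0 0 1; -0.0243 0.0401 0 0 1; -0.0243 0.0401 0 0 1; -0.0243 0.0401 0 0 1; -0.0243 0.0401 0 0 1' && python3 -m handwheel '-0.0243 0.0401 0 0 1; -0.0243 0.0401 0 0 1; 0 0 0 0 1; 0 0 0.04 0 1; 0 0 0.05 0 1; 0 0 0.04 0 1; 0 0 0.02 0 1; 0 0 0 0 1; 0 0 0 0 1'; python3 -c "
from h import *
go((.4551,-.2712,.0770))"
```

```text
t: 48.62
position: [0.4791, -0.182, 0.2401]
orientation: [0.991, 0.137, -0.001, -0.0]
ft_force: [0.5, 0.0, 0.6]
opening: 1.002
gripper_force: 0.0
t: 49.75
position: [0.4569, -0.2713, 0.0927]
orientation: [0.99, 0.138, 0.001, 0.001]
ft_force: [0.1, -0.0, -0.3]
opening: 1.001
gripper_force: 0.0
t 49.75 pos [ 0.4569 -0.2713  0.0927] yaw 0.2763 open 1.001 F [ 0.0527 -0.0084 -0.3171] grip 0.0
 -> [ 0.4551 -0.2712  0.077 ] tool delta [-0.0018 -0.0006  0.0157] rows>= 1
```

```bash
python3 -m handwheel '-0.0016 -0.0006 0.0145 0 1; 0 0 0 0 1; 0 0 0 0 1; 0 0 0 0 0.65; 0 0 0 0 0.5; 0 0 0 0 0.5; 0 0 0 0 0.5; 0 0 0 0 0.5; 0 0 0 0 0.5'; python3 -c "
from h import *
go((.4551,-.2712,.24),(.53,0,.24),(.5015,.3785,.24))"
```

```text
t: 50.88
position: [0.454, -0.271, 0.0768]
orientation: [0.991, 0.137, -0.0, 0.0]
ft_force: [-0.7, -0.0, 0.3]
opening: 0.611
gripper_force: 30.0
t 50.88 pos [ 0.454  -0.271   0.0768] yaw 0.2758 open 0.611 F [-0.7095 -0.0015  0.2655] grip 30.00002581626177
 -> [ 0.4551 -0.2712  0.24  ] tool delta [ 0.001   0.0006 -0.1632] rows>= 3
 -> [0.53 0.   0.24] tool delta [ 0.1459 -0.2405 -0.    ] rows>= 5
 -> [0.5015 0.3785 0.24  ] tool delta [ 0.0757 -0.372  -0.0001] rows>= 7
```

```bash
python3 -m handwheel '0 0 -0.02 0 0.5; 0 0 -0.05 0 0.5; 0 0 -0.05 0 0.5; 0 0 -0.04 0 0.5; 0.0243 -0.0401 0 0 0.5; 0.0243 -0.0401 0 0 0.5; 0.0243 -0.0401 0 0 0.5; 0.0243 -0.0401 0 0 0.5; 0.0243 -0.0401 0 0 0.5; 0.0243 -0.0401 0 0 0.5' && python3 -m handwheel '0.0095 -0.0465 0 0 0.5; 0.0095 -0.0465 0 0 0.5; 0.0095 -0.0465 0 0 0.5; 0.0095 -0.0465 0 0 0.5; 0.0095 -0.0465 0 0 0.5; 0.0095 -0.0465 0 0 0.5; 0.0095 -0.0465 0 0 0.5; 0.0095 -0.0465 0 0 0.5; 0 0 0 0 0.5; 0 0 0 0 0.5'; python3 -c "
from h import *
go((.4994,.3783,.13),(.4994,.3783,.0788))"
```

```text
t: 52.12
position: [0.529, 0.0018, 0.2379]
orientation: [0.991, 0.137, 0.0, 0.001]
ft_force: [0.4, 0.3, -1.2]
opening: 0.609
gripper_force: 30.0
t: 53.38
position: [0.5006, 0.3787, 0.2373]
orientation: [0.99, 0.138, 0.0, 0.0]
ft_force: [0.8, -1.0, -1.8]
opening: 0.609
gripper_force: 30.0
t 53.38 pos [0.5006 0.3787 0.2373] yaw 0.2762 open 0.609 F [ 0.7774 -1.0373 -1.8029] grip 29.999753516167402
 -> [0.4994 0.3783 0.13  ] tool delta [-0.0013 -0.      0.1073] rows>= 2
 -> [0.4994 0.3783 0.0788] tool delta [-0.     -0.      0.0512] rows>= 1
```

```bash
python3 -m handwheel '-0.001 0 0.04 0 0.5; 0 0 0.05 0 0.5; 0 0 0.035 0 0.5; 0 0 0.02 0 0.5; 0 0 0.009 0 0.5; 0 0 0 0 0.5; 0 0 0 0 0.5'; python3 -c "
from h import *
go((.4994,.3783,.0788))"
```

```text
t: 54.25
position: [0.5003, 0.3794, 0.0842]
orientation: [0.991, 0.137, 0.001, -0.001]
ft_force: [0.2, 0.3, -1.5]
opening: 0.61
gripper_force: 30.0
t 54.25 pos [0.5003 0.3794 0.0842] yaw 0.2757 open 0.61 F [ 0.2099  0.3255 -1.4937] grip 29.999984968453646
 -> [0.4994 0.3783 0.0788] tool delta [-0.0012  0.0008  0.0054] rows>= 1
```

```bash
python3 -m handwheel '-0.001 0.0006 0.002 0 0.5; 0 0 0.001 0 0.5; 0 0 0.001 0 0.5; 0 0 0 0 0.5; 0 0 0 0 0.5'; python3 -m handwheel '0 0 0.001 0 0.5; 0 0 0 0 0.5; 0 0 0 0 0.5'
```

```text
t: 54.88
position: [0.499, 0.3778, 0.0788]
orientation: [0.991, 0.137, 0.0, 0.0]
ft_force: [0.7, 0.3, -0.4]
opening: 0.612
gripper_force: 30.0
t: 55.25
position: [0.4991, 0.378, 0.0788]
orientation: [0.991, 0.137, 0.0, 0.0]
ft_force: [-0.3, -1.9, 5.0]
opening: 0.616
gripper_force: 30.0
```

Down. Release, then amber (.4551, -.3709).

```bash
python3 -m handwheel '0 0 0 0 0.8; 0 0 0 0 1; 0 0 0 0 1; 0 0 0 0 1; 0 0 -0.02 0 1; 0 0 -0.05 0 1; 0 0 -0.05 0 1; 0 0 -0.04 0 1; 0 0 -0.01 0 1; 0 0 0 0 1'; python3 -c "
from h import *
go((.53,0,.25),(.4551,-.3709,.25))"
```

```text
t: 56.5
position: [0.4989, 0.3781, 0.2487]
orientation: [0.991, 0.137, 0.001, -0.0]
ft_force: [0.6, -0.3, -0.4]
opening: 1.003
gripper_force: 0.0
t 56.5 pos [0.4989 0.3781 0.2487] yaw 0.2759 open 1.003 F [ 0.6406 -0.2615 -0.4124] grip 0.0
 -> [0.53 0.   0.25] tool delta [-0.0731  0.3722 -0.0015] rows>= 7
 -> [ 0.4551 -0.3709  0.25  ] tool delta [-0.1731  0.3365 -0.0003] rows>= 7
```

```bash
python3 -m handwheel '-0.0091 0.0465 0 0 1; -0.0091 0.0465 0 0 1; -0.0091 0.0465 0 0 1; -0.0091 0.0465 0 0 1; -0.0091 0.0465 0 0 1; -0.0091 0.0465 0 0 1; -0.0091 0.0465 0 0 1; -0.0091 0.0465 0 0 1; -0.0216 0.0421 0 0 1; -0.0216 0.0421 0 0 1' && python3 -m handwheel '-0.0216 0.0421 0 0 1; -0.0216 0.0421 0 0 1; -0.0216 0.0421 0 0 1; -0.0216 0.0421 0 0 1; -0.0216 0.0421 0 0 1; -0.0216 0.0421 0 0 1; 0 0 0 0 1; 0 0 0.05 0 1; 0 0 0.05 0 1; 0 0 0.03 0 1' && python3 -m handwheel '0 0 0.01 0 1; 0 0 0 0 1; 0 0 0 0 1'; python3 -c "
from h import *
go((.4551,-.3709,.0967))"
```

```text
t: 57.75
position: [0.51, -0.0943, 0.2463]
orientation: [0.991, 0.137, -0.001, -0.001]
ft_force: [1.1, 0.2, 0.6]
opening: 0.999
gripper_force: 0.0
t: 59.0
position: [0.4538, -0.3689, 0.114]
orientation: [0.99, 0.138, -0.002, -0.002]
ft_force: [0.6, 0.1, -0.8]
opening: 1.0
gripper_force: 0.0
t: 59.38
position: [0.4565, -0.3713, 0.1092]
orientation: [0.99, 0.138, 0.001, 0.001]
ft_force: [0.1, 0.6, 0.7]
opening: 0.998
gripper_force: 0.0
t 59.38 pos [ 0.4565 -0.3713  0.1092] yaw 0.2761 open 0.998 F [0.1323 0.5659 0.6916] grip 0.0
 -> [ 0.4551 -0.3709  0.0967] tool delta [-0.0012 -0.0008  0.0125] rows>= 1
```

```bash
python3 -m handwheel '-0.001 -0.0008 0.0115 0 1; 0 0 0 0 1; 0 0 0 0 1; 0 0 0 0 0.45; 0 0 0 0 0.2; 0 0 0 0 0.2; 0 0 0 0 0.2; 0 0 0 0 0.2; 0 0 0 0 0.2; 0 0 0 0 0.2'; python3 -c "
from h import *
go((.4551,-.3709,.24),(.52,0,.24),(.4535,.3150,.24))"
```

```text
t: 60.62
position: [0.4543, -0.3706, 0.0963]
orientation: [0.991, 0.137, -0.0, -0.0]
ft_force: [-0.0, 0.0, 0.3]
opening: 0.38
gripper_force: 30.0
t 60.62 pos [ 0.4543 -0.3706  0.0963] yaw 0.2758 open 0.38 F [-0.0394  0.0341  0.3346] grip 29.997767312452197
 -> [ 0.4551 -0.3709  0.24  ] tool delta [ 0.0006  0.0005 -0.1437] rows>= 3
 -> [0.52 0.   0.24] tool delta [ 0.1634 -0.3392 -0.    ] rows>= 7
 -> [0.4535 0.315  0.24  ] tool delta [ 0.0218 -0.3212  0.    ] rows>= 6
```

```bash
python3 -m handwheel '0 0 -0.02 0 0.2; 0 0 -0.05 0 0.2; 0 0 -0.05 0 0.2; 0 0 -0.03 0 0.2; 0.0233 -0.0485 0 0 0.2; 0.0233 -0.0485 0 0 0.2; 0.0233 -0.0485 0 0 0.2; 0.0233 -0.0485 0 0 0.2; 0.0233 -0.0485 0 0 0.2; 0.0233 -0.0485 0 0 0.2' && python3 -m handwheel '0.0233 -0.0485 0 0 0.2; 0.0031 -0.0459 0 0 0.2; 0.0031 -0.0459 0 0 0.2; 0.0031 -0.0459 0 0 0.2; 0.0031 -0.0459 0 0 0.2; 0.0031 -0.0459 0 0 0.2; 0.0031 -0.0459 0 0 0.2; 0.0031 -0.0459 0 0 0.2; 0 0 0 0 0.2; 0 0 0 0 0.2'; python3 -c "
from h import *
go((.4526,.3150,.13),(.4526,.3150,.0983))"
```

```text
t: 61.88
position: [0.5098, -0.0505, 0.2474]
orientation: [0.99, 0.138, 0.0, 0.001]
ft_force: [1.2, -0.0, -1.4]
opening: 0.381
gripper_force: 30.0
t: 63.12
position: [0.4522, 0.3156, 0.2468]
orientation: [0.99, 0.138, 0.0, 0.0]
ft_force: [1.2, 0.2, -1.1]
opening: 0.383
gripper_force: 30.0
t 63.12 pos [0.4522 0.3156 0.2468] yaw 0.2767 open 0.383 F [ 1.1676  0.1696 -1.1244] grip 30.001500165089965
 -> [0.4526 0.315  0.13  ] tool delta [0.0002 0.0006 0.1168] rows>= 2
 -> [0.4526 0.315  0.0983] tool delta [-0.     -0.      0.0317] rows>= 1
```

```bash
python3 -m handwheel '0.0002 0.0006 0.04 0 0.2; 0 0 0.05 0 0.2; 0 0 0.03 0 0.2; 0 0 0.015 0 0.2; 0 0 0.008 0 0.2; 0 0 0 0 0.2; 0 0 0 0 0.2; 0 0 0 0 0.2'; python3 -c "
from h import *
go((.4526,.3150,.0983))"
```

```text
t: 64.12
position: [0.453, 0.3154, 0.104]
orientation: [0.991, 0.137, 0.001, -0.0]
ft_force: [0.1, -0.2, -1.5]
opening: 0.374
gripper_force: 30.0
t 64.12 pos [0.453  0.3154 0.104 ] yaw 0.2759 open 0.374 F [ 0.0644 -0.1702 -1.5047] grip 30.000723358243704
 -> [0.4526 0.315  0.0983] tool delta [-0.0005  0.0003  0.0057] rows>= 1
```

```bash
python3 -m handwheel '-0.0003 0.0002 0.002 0 0.2; 0 0 0.001 0 0.2; 0 0 0.001 0 0.2; 0 0 0 0 0.2; 0 0 0 0 0.2'; python3 -m handwheel '0 0 0.001 0 0.2; 0 0 0.0005 0 0.2; 0 0 0 0 0.2; 0 0 0 0 0.2'
```

```text
t: 64.75
position: [0.4523, 0.3148, 0.0992]
orientation: [0.991, 0.137, -0.0, 0.0]
ft_force: [-1.6, 0.1, -2.1]
opening: 0.384
gripper_force: 30.0
t: 65.25
position: [0.4526, 0.3151, 0.0982]
orientation: [0.99, 0.138, 0.0, -0.0]
ft_force: [-0.7, 0.2, 3.9]
opening: 0.38
gripper_force: 30.0
```

```bash
python3 -m handwheel '0 0 0 0 0.6; 0 0 0 0 1; 0 0 0 0 1; 0 0 0 0 1; 0 0 -0.02 0 1; 0 0 -0.05 0 1; 0 0 -0.06 0 1; 0 0 -0.05 0 1; -0.013 0.004 -0.03 0 1; -0.013 0.004 -0.024 0 1' && python3 -m handwheel '0 0 0 0 1; 0 0 0 0 1; 0 0 0 0 1';  python3 - <<'E'
from h import *
import pickle
go()
c=get_calibration("wrist"); im=get_image("wrist"); pickle.dump(c,open("w6.pkl","wb"))
cv2.imwrite("pics/w6.png",cv2.resize(im[:250,140:500,::-1],None,fx=2.2,fy=2.2,interpolation=2))
cv2.imwrite("pics/s6.png",get_image("scene")[:,:,::-1])
E
```

```text
t: 66.5
position: [0.429, 0.3009, 0.3345]
orientation: [0.99, 0.138, 0.001, -0.0]
ft_force: [0.3, -0.7, 1.0]
opening: 1.0
gripper_force: 0.0
t: 66.88
position: [0.4294, 0.2998, 0.3309]
orientation: [0.99, 0.138, -0.001, 0.0]
ft_force: [0.1, 0.7, -1.0]
opening: 0.998
gripper_force: 0.0
t 66.88 pos [0.4294 0.2998 0.3309] yaw 0.276 open 0.998 F [ 0.1436  0.6996 -0.9743] grip 0.0
```

View pics/w6.png

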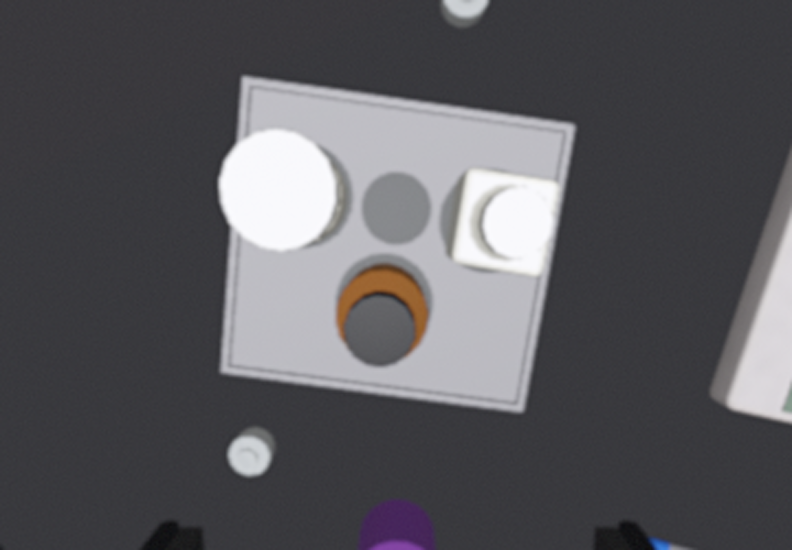

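View pics/s6.png

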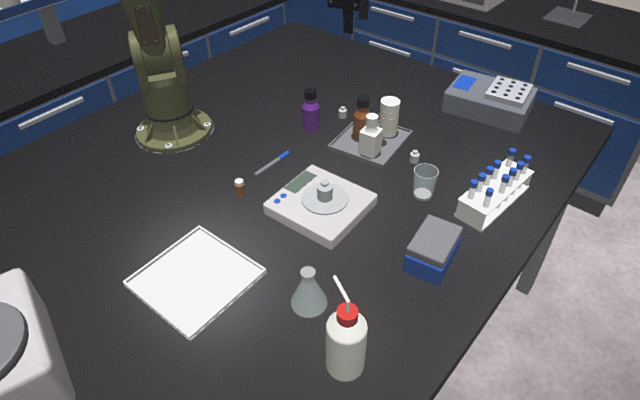

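All three bottles are upright on the rack: caps at amber (379,329), jar (278,189) and square (518,223). The tray is empty, and the weight is on the pan at (325,192). I'll compare these with the start before handing in.

```bash
python3 - <<'E'
from h import *
import pickle
c=pickle.load(open("w6.pkl","rb"))
V=lambda u,v:((u+.5)/2.2-.5+140,(v+.5)/2.2-.5)
for k,p,z,b in(("amb",(379.5,329.5),.131,(.4543,.3161)),("jar",(278,189),.111,(.5019,.3788)),("sq",(517.5,223),.122,(.5168,.2697))): q=atz("wrist",V(*p),z,c); print(k,q,q[:2]-b)
im=[cv2.cvtColor(cv2.imread(f"pics/{n}.png"),7) for n in("scene0","s6")]
for n,(y0,y1,x0,x1) in dict(amb=(90,115,350,373),jar=(92,112,375,405),sq=(110,165,355,387),flask=(260,320,285,330),beaker=(160,202,410,440)).items():
    print(n,cv2.phaseCorrelate(*[np.float64(i[y0:y1,x0:x1]) for i in im]))
E
```

```text
amb [0.4539 0.3158 0.131 ] [-0.0004 -0.0003]
jar [0.5011 0.378  0.111 ] [-0.0008 -0.0008]
sq [0.5163 0.2681 0.122 ] [-0.0005 -0.0016]
amb ((-0.20984344408872957, 0.4499778835369508), 1.0138661586213726)
jar ((-0.7004315266704744, 0.07935227692264668), 1.0429446330146)
sq ((-0.16326017628681555, 0.2112663099493588), 0.9917105344489772)
flask ((0.47745020964112683, 0.11201781549854317), 0.9598288363663746)
beaker ((0.049935439644345436, 0.466642812366473), 1.0222668161339823)
```

All within about 2 mm of the start.

```bash
python3 -c "
from bench import *
print(close_job())"
```

```text
the job is handed in; nothing more can be done
None
```

The job is handed in at about 67 s: the weight stands in the middle of the balance pan (to within a few mm by camera), the three bottles are back upright within about 2 mm of their starting spots, and the flask and beaker were not touched.

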